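# Set a roller mark up and load the run-out sensor arm

## Task

Set up the run-out check: turn the white roller between its centres, by the spokes on its shaft, until its black line faces straight up under the sensor arm, and let go of it. Then hang the larger of the two weights in the fork at the end of the sprung arm, lower it slowly and keep hold of it until the arm has sunk and settled, and only then release it, so that it stays hanging with the arm down. Leave the line facing up and do not disturb the other things.

Things in the scene. Friction and masses are not known exactly. Their poses are not given: they have to be found in the camera images.
- rig: Grey base plate 120x330x16 mm, fixed to bench; origin on the bench. x away from the robot, y left along the roller axis (110 mm up), z up. White uprights at y -120, +130 mm, 135 tall. The sprung arm, 48 mm wide, runs from a post at y +170 along -y straight above the roller, underside 250 mm up: no room for a vertical gripper over the spokes; reach in from the robot's side leaning 30-45 deg.
- hub (a point): Fixed point on the roller axis in the plane of the spokes (rig x 0, y -45, z 110 mm); axes as rig. Six radial steel spokes, 9 mm thick, 60 deg apart, on a hub of 15 mm radius; their ends are 57 mm from the axis. One spoke points the same way as the black line. Free along the axis beside the spokes: 55 mm each side (20 mm shaft there).
- roller_mark (a point): Middle of the black line (5 x 70 mm, along the axis) on the surface of the white roller (60 mm diameter, rig y +18 to +94 mm). Its z axis points radially outwards through the line; it turns with the roller.
- roller (a joint): Turn of roller, shaft and spokes together, rad: 0 = line straight up, positive = line leaning away from the robot (about rig +y). Starts at 0.6 to 1.5. Turns stiffly (0.08 N m), stays where it is left, can go right round.
- beam (a joint): Sinking of the sprung arm, rad: 0 = parked up on its stop with the free end pitched 0.08 rad upwards; grows as the end sinks, stop at 0.3. 370 mm from pivot to fork. Starts to sink at about 1 N on the fork, then about 34 N per metre; the large weight sinks the fork 48 to 77 mm. Damped.
- fork (a point): Middle of the fork at the arm's end, at the prongs' top face, 280 mm up when parked; moves with the arm. x as rig x. Two prongs 8x8 mm along x leave a slot 18 mm wide, open to -x (robot side), closed at x +18 mm. Lips 5 mm high at both prong ends (x -26 to -21, +21 to +26 mm): the flange passes over the front lips and sits between them. The arm (top 5 mm above the prongs) begins at y +27 mm.
- weight_large_mid (a point): Half-way up (61 mm) the larger weight, 0.27-0.37 kg, standing; z along its axis. From below: steel body 42 mm diameter, 34 tall; stem 8 diameter, 34 long; flange 34 diameter, 6 thick, underside 7 mm above this point; black handle 16 diameter, 48 long, top at 122 mm. Hung: stem in the slot, flange on the prongs. Grasp the upper half of the handle, fingertips clear of the flange.
- weight_small_mid (a point): Half-way up (50 mm) the smaller weight, same form: body 26 mm diameter and 24 mm tall, 100 mm tall in all, 0.1 kg. Leave it alone. The two weights stand right of the rig and may be swapped.
- carton: White medicine carton with a yellow band, 60 x 110 x 45 mm, origin under its middle. Leave it alone.
- jar: Amber jar with white cap, 60 mm diameter, 100 mm tall, origin under its middle. Leave it alone.
- spanner: Spanner, 160 mm long, lying flat. Leave it alone.
Not all that is in view belongs to the job. Leave any green look-alike of the part that bears weight_large_mid alone.

How it is judged:
On the way, in this order (a step that is already met when the one before it is completed fails the run):
1. the line faces up, the roller is at rest and let go (angle between roller_mark's own z axis and vertical below 0.16 rad and velocity of joint roller between -0.05 and 0.05 rad/s and contact force between roller and the fingers below 0.05 N), for 0.3 s.
2. the large weight's flange sits in the fork and the arm has sunk and settled while the fingers still hold the weight (horizontal distance between weight_large_mid and fork below 0.022 m and z of weight_large_mid in the frame of fork between -0.016 and 0.002 m and value of joint beam above 0.1 rad and angle between weight_large_mid's own z axis and vertical below 0.35 rad and velocity of joint beam between -0.06 and 0.06 rad/s and contact force between weight_large and the fingers above 0.3 N), for 0.2 s.
At the end, for the whole second after the job is handed in: the line on the roller faces up within 9 degrees, the large weight hangs by its flange in the fork (its axis within 22 mm of the fork's middle, tilted less than 20 degrees), the arm is down by more than 0.1 rad, and all is released and at rest (angle between roller_mark's own z axis and vertical below 0.16 rad and velocity of joint roller between -0.05 and 0.05 rad/s and velocity of joint beam between -0.06 and 0.06 rad/s and horizontal distance between weight_large_mid and fork below 0.022 m and z of weight_large_mid in the frame of fork between -0.016 and 0.002 m and value of joint beam above 0.1 rad and angle between weight_large_mid's own z axis and vertical below 0.35 rad and linear speed of weight_large below 0.04 m/s); the robot touches nothing.
It fails at once if the arm is let drop or spring back (faster than 0.7 rad/s, about 0.26 m/s at the fork) (velocity of joint beam above 0.7 rad/s or velocity of joint beam below -0.7 rad/s).
It fails at once if a bystander is moved more than 20 mm (distance of any of weight_small_mid, carton, jar, spanner from where it was at the start of the episode above 0.02 m).
It also fails if it takes over 67 s, if anything falls off the work surface, if the arm or the gripper's body presses on something with over 40 N, if the wrist force passes 120 N, or if a joint passes its speed limit or range.

## Robot

A 6-joint arm with a two-finger parallel gripper is mounted at the origin on the work surface. World frame = base frame: x ahead of the robot, y to its left, z up, the work surface at z = 0. Lengths are in m, angles in rad, forces in N, time in s.
With the tool pointing down it reaches from about 0.35 to 0.975 m from the base axis. Payload 4.9 kg.
Tool frame: the origin (TCP) lies midway between the tips of the shut fingers; the grasp point (between the pads) lies 19 mm behind it; z points along the fingers, x is the direction in which the jaws open and shut, and the axes are right-handed (so a half turn about z gives the same grasp; the last joint's range is limited). The gripper opens to 85 mm and grips with 20 to 120 N. Pads are 22 mm wide; open, the fingers measure 114 mm over their backs; the gripper's body (76 mm by 85 mm) begins 54 mm behind the grasp point. The pads swing forward as they close: fully open they stand 13 mm farther back than shut.
Start: joints at [-1.333, 0.053, 1.613, -0, 1.476, -0.119], TCP at [0.218, -0.586, 0.231] pointing down, gripper open.
Joint ranges: [-3.01, 3.01], [-1.01, 2.22], [0.06, 2.58], [-1.02, 4.17], [0.09, 2.62], [-3.14, 3.14]. Speed limits (rad/s): [2.57, 2.57, 3.14, 3.14, 3.14, 3.14].

## Interface

Orientations are given as a rotation vector (axis times angle).
In Python, from station import ctrl gives the robot as it stands.
- The arm moves only by the tool step_arm, never from a script. Its argument "increments" is text: rows parted by semicolons, each of 6 numbers parted by spaces: the shift along the tool's x, y, z as a fraction of full scale, then the turn, a rotation vector about the tool's x, y, z as a fraction of full scale. In form: x y z rx ry rz; .... A call has 1 to 12 rows; each row shifts and turns the commanded pose from where the row before left it, along the tool's axes as they then stand; what a row does not reach is not made up. Full scale, the value 1, is 0.025 m for a shift and 0.1 rad for a turn. A row lasts 1/12 s, in which the tool goes at most 41.7 mm and 7.16 degrees, less where a joint would pass 70% of its speed; a pose out of reach is approached as far as the arm can. A call with a number of a shift or a turn outside -1 to 1 is refused whole. A call with a gripper value outside its range is refused whole. "fingers" is the opening, from -1 (shut) to 1 (fully open), so that 0 is half open, set as the call begins (left out, the last holds). The fingers move at their own pace and stop on an object; "newtons" is the grip in N (left out, the last holds). Time passes only in rows, so rows that do not move let the fingers close. It gives the time, the measured TCP pose, the force and the opening at its end, in the units of the state.
- ctrl.get_obs(): the state, without advancing time (a new reading comes with each control period).
- ctrl.get_image(name): name is "side" or "top"; returns a dict with "pixels" (400x640x3 uint8, red, green, blue), "intrinsics" (3x3 intrinsics, pixels), "eye" and "orientation" of the camera in the world. Camera axes: x right, y down, z forward; pixel columns grow to the right and rows downward; lengths in m; the calibration is good to about 2 mm. A picture is of the moment at which its call begins. There is no depth.
- ctrl.finish_job(): hands the job in, once; it reports no verdict.
The state is a dict: "t": time; "q": joint angles; "dq": joint speeds; "effort": joint torques, N m; "tool_pos": TCP position; "tool_rot": TCP orientation; "contact_force": force on the tool from outside, world axes, zero at the start; "wrist_torque": the same for the moment, N m; "opening": finger opening in m.
Only numpy, scipy, OpenCV 4.12 (cv2) and the standard library are available. Lean on these libraries where they do the work, as an engineer would, in place of code of your own. Each camera call takes 0.05 s, during which the arm holds its last target.

## Working session

There is one attempt and no reset: what is moved stays moved. The work goes in short steps, Python scripts to look and compute and a tool call to move; the robot and the scene stay as the last step left them, time stands still between calls to the robot, and variables do not carry over. Pictures are saved under pics/ and viewed, and the job is handed in when it is done.

Besides the shell and the picture viewer there is one more tool, called after "Emit:" by a JSON object that holds its "name" and its "arguments". step_arm: Moves the arm, as the interface text tells. Shift numbers are shares of 0.025 m and turn numbers shares of 0.1 rad, none past 1 either way. Its arguments: {"type":"object","properties":{"increments":{"type":"string"},"fingers":{"type":"number"},"newtons":{"type":"number"}},"required":["increments"]}

```bash
ls; mkdir -p pics; python3 - <<'E'
from station import ctrl
import cv2,json
o=ctrl.get_obs();print(o)
for n in("side","top"):
    i=ctrl.get_image(n);cv2.imwrite(f"pics/{n}0.png",i["pixels"][:,:,::-1]);print(n,i["intrinsics"],i["eye"],i["orientation"])
E
```

```text
pics
{'t': 0.0, 'q': array([-1.33300153e+00,  5.33795135e-02,  1.61432021e+00, -2.28530640e-05,
        1.47600697e+00, -1.19003003e-01]), 'dq': array([-0.0001792 ,  0.00129157, -0.00018433,  0.00027048, -0.00081938,
        0.0006023 ]), 'effort': array([-3.50687369e-03, -3.93692493e+01, -3.70176101e+01, -3.17300464e-04,
        7.09454980e-03, -3.98947137e-06]), 'tool_pos': array([ 0.21813865, -0.58501661,  0.23003333]), 'tool_rot': array([-2.57925141e+00,  1.79118697e+00,  2.50597098e-03]), 'contact_force': array([ 0.11939902, -0.36470976, -0.92792938]), 'wrist_torque': array([0.04351761, 0.01227059, 0.02499382]), 'opening': 0.08560859838677395}
side [[514.69377265   0.         313.06542946]
 [  0.         514.69377265 202.01471427]
 [  0.           0.           1.        ]] [ 0.32459664 -1.13660986  0.87937691] [-2.08952417  0.1648721  -0.08594891]
top [[412.84478373   0.         324.07403177]
 [  0.         412.84478373 196.38537494]
 [  0.           0.           1.        ]] [0.30558333 0.04189049 1.54902626] [-2.10973223  2.15415368 -0.16530929]
```

View pics/side0.png

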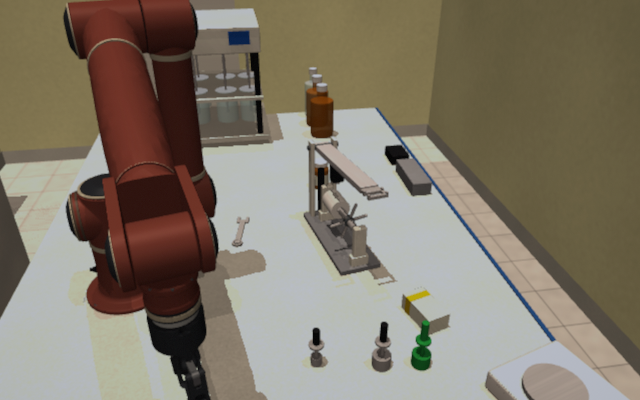

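View pics/top0.png

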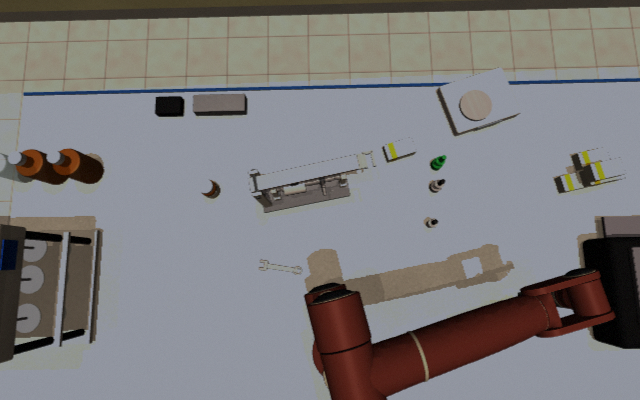

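Side view: candidates for the large weight are the steel ones at (382,345) and (316,347), and a green look-alike at (422,345). The middle one looks larger. Rig base is near (340,240). Next, close crops.

```bash
cat > h.py <<'E'
import numpy as np, cv2
from scipy.spatial.transform import Rotation as R
from station import ctrl
def cam(i): return np.array(i["intrinsics"]),np.array(i["eye"]),R.from_rotvec(i["orientation"]).as_matrix()
def ray(i,u,v):
    K,e,M=cam(i); return e,M@np.linalg.solve(K,[u,v,1.])
def onz(i,u,v,z):
    e,d=ray(i,u,v); return e+d*(z-e[2])/d[2]
def proj(i,P):
    K,e,M=cam(i); c=(np.atleast_2d(P)-e)@M; p=c@K.T; return p[:,:2]/p[:,2:]
def tri(l):
    A=np.zeros((3,3));b=np.zeros(3)
    for i,u,v in l:
        e,d=ray(i,u,v);d=d/np.linalg.norm(d);Q=np.eye(3)-np.outer(d,d);A+=Q;b+=Q@e
    return np.linalg.solve(A,b)
def crop(i,x0,y0,w,h,s,f,pts=None):
    im=cv2.resize(np.ascontiguousarray(i["pixels"][y0:y0+h,x0:x0+w,::-1]),None,fx=s,fy=s,interpolation=cv2.INTER_CUBIC)
    for x in range((x0+9)//10*10,x0+w,10):
        cv2.line(im,((x-x0)*s,0),((x-x0)*s,4+4*(x%50==0)),(0,0,255),1)
        if x%20==0: cv2.putText(im,str(x),((x-x0)*s,18),0,.4,(0,0,255))
    for y in range((y0+9)//10*10,y0+h,10):
        cv2.line(im,(0,(y-y0)*s),(6,(y-y0)*s),(0,0,255),1)
        if y%20==0: cv2.putText(im,str(y),(8,(y-y0)*s+4),0,.4,(0,0,255))
    if pts is not None:
        for p in pts: cv2.circle(im,tuple(int(round(k)) for k in ((p[0]+.5-x0)*s,(p[1]+.5-y0)*s)),2,(255,0,255),-1)
    cv2.imwrite("pics/"+f,im)
E
python3 - <<'E'
from h import *
import pickle
s=ctrl.get_image("side");t=ctrl.get_image("top");pickle.dump((s,t),open("im0.pkl","wb"))
crop(s,295,130,100,145,4,"s1.png");crop(s,290,310,150,70,5,"s2.png");crop(t,235,140,150,80,5,"t1.png");crop(t,380,130,100,110,5,"t2.png")
E
```

```text
(no output)
```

View pics/s1.png

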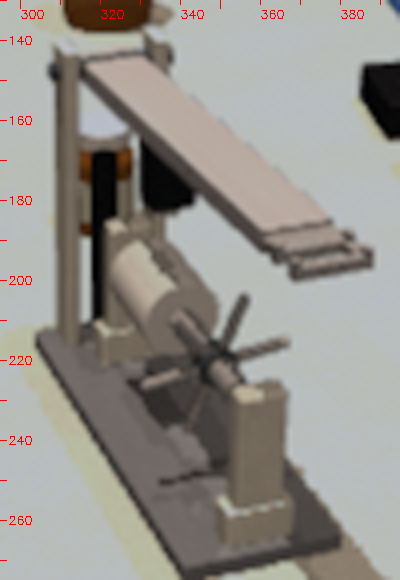

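View pics/s2.png

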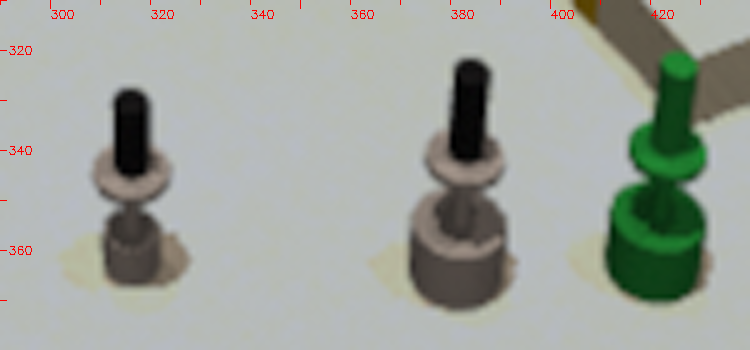

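View pics/t1.png

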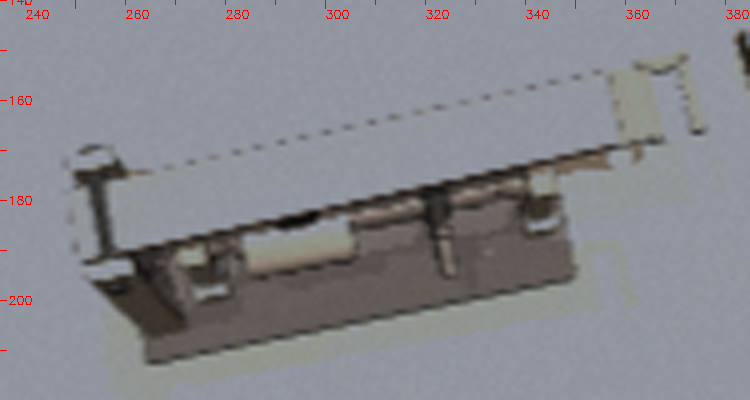

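View pics/t2.png

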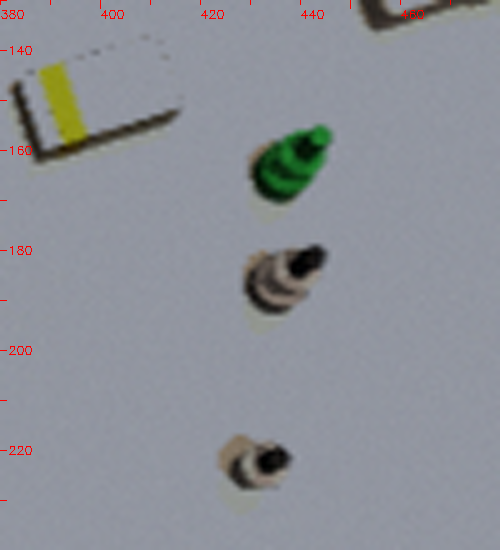

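The middle steel weight (side 382,345; top ~435,186) has the wide 42 mm body, so it is the large one. The left one (316,347) is small and the green one is a decoy. Now the rig fit.

```bash
cat > fit.py <<'E'
from h import *
import pickle
from scipy.optimize import least_squares
s,t=pickle.load(open("im0.pkl","rb"))
for c,u,v,z in[(s,304,214.5,.016),(s,342,272.5,.016),(s,380,265.5,.016),(t,264.4,212.4,.016),(t,349.6,195.6,.016)]: print(onz(c,u,v,z).round(4))
def W(p,l):
    c,n=np.cos(p[2]),np.sin(p[2]); l=np.atleast_2d(l); return np.c_[p[0]+c*l[:,0]-n*l[:,1],p[1]+n*l[:,0]+c*l[:,1],l[:,2]]
obsS=[((-.06,.165,.016),(304,214.5)),((-.06,-.165,.016),(342,272)),((.06,-.165,.016),(380,265)),((0,-.045,.11),(349,219.5))]
obsT=[((-.06,.165,.016),(264.4,212)),((-.06,-.165,.016),(349.4,195.2))]
sp=[(356,204),(367,215.5),(331,226.5),(343,236)]
def spk(a): 
    k=a+np.arange(6)*np.pi/3; return np.c_[.057*np.sin(k),0*k-.045,.11+.057*np.cos(k)]
def res(p):
    r=[(proj(s,W(p,l))[0]-q) for l,q in obsS]+[(proj(t,W(p,l))[0]-q) for l,q in obsT]
    P=proj(s,W(p,spk(p[3])))
    for q in sp:
        d=P-np.array(q); r.append(d[np.argmin((d**2).sum(1))])
    return np.concatenate(r)
if __name__=="__main__":
    best=None
    for a in(.6,.8,1.,1.2,1.4):
        q=least_squares(res,[.5,.1,.2,a],loss="soft_l1")
        if best is None or q.cost<best.cost: best=q
    p=best.x;print("rig",p,best.cost);print(best.fun.reshape(-1,2).round(1))
    np.save("rig.npy",p)
    fk=[(0,-.2,.28)]
    pts=np.vstack([W(p,l) for l,_ in obsS]+[W(p,spk(p[3]))])
    crop(s,295,130,100,145,4,"s3.png",proj(s,pts))
    wl=tri([(s,383.7,323.3),(t,441.8,181)]);ws=tri([(s,315.7,329.3),(t,433,221.7)]);print("L top",wl,"S top",ws)
    print(onz(s,383.7,323.3,.122),onz(t,441.8,181,.122), onz(s,382,366,0.0))
    print("hub",W(p,(0,-.045,.11)))
E
python3 fit.py
```

```text
[0.5066 0.2659 0.016 ]
[ 0.5665 -0.0494  0.016 ]
[ 0.6762 -0.0358  0.016 ]
[0.5028 0.2776 0.016 ]
[ 0.5597 -0.0431  0.016 ]
rig [0.59878285 0.11495046 0.1632118  1.39649693] 21.498580627150183
[[ 1.8 -0.5]
 [ 0.6  2.4]
 [ 3.2  0.7]
 [-1.1 -0.8]
 [ 2.6 -2.3]
 [ 4.  -1.4]
 [-1.  -2.9]
 [-0.6 -3.1]
 [-1.8 -1.5]
 [-1.9 -0.3]]
L top [ 0.58809107 -0.36316026  0.12030245] S top [ 0.44855592 -0.33013703  0.09336007]
[ 0.58821531 -0.36481158  0.122     ] [ 0.58706409 -0.3625593   0.122     ] [ 5.90984520e-01 -3.69056914e-01  1.11022302e-16]
hub [[0.60609481 0.07054849 0.11      ]]
```

View pics/s3.png

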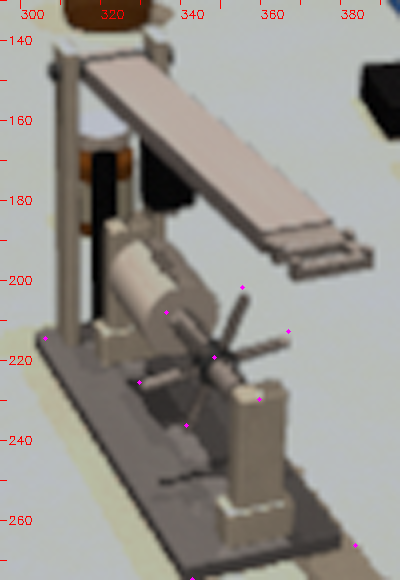

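```bash
cat > fit2.py <<'E'
import fit
from fit import *
def obs(p):
    y0=p[4]
    S=[((-.06,.165+y0,.016),(304,214.5)),((-.06,-.165+y0,.016),(342,271.5)),((.06,-.165+y0,.016),(380,265)),((0,-.045,.11),(349,219.5)),((0,-.12,.135),(360,227)),
       ((-.026,-.217,.285),(368.5,197.7)),((.026,-.217,.285),(388,192.5))]
    T=[((-.06,.165+y0,.016),(264.2,212)),((-.06,-.165+y0,.016),(349.4,195.2)),((-.026,-.217,.285),(375.8,166.2)),((.026,-.217,.285),(372.5,150.5))]
    return S,T
def res(p):
    S,T=obs(p)
    r=[(proj(s,W(p,l))[0]-q) for l,q in S]+[(proj(t,W(p,l))[0]-q) for l,q in T]
    P=proj(s,W(p,spk(p[3])))
    for q in sp:
        d=P-np.array(q); r.append(d[np.argmin((d**2).sum(1))])
    return np.concatenate(r)
best=None
for a in(.6,.8,1.,1.2,1.4):
    q=least_squares(res,[.5,.1,.2,a,.025],loss="soft_l1")
    if best is None or q.cost<best.cost: best=q
p=best.x;print("rig",p,best.cost);print(best.fun.reshape(-1,2).round(1));np.save("rig.npy",p)
S,T=obs(p)
crop(s,295,130,100,145,4,"s4.png",proj(s,np.vstack([W(p,l) for l,_ in S]+[W(p,spk(p[3]))])))
print("hub",W(p,(0,-.045,.11)),"fork",W(p,(0,-.2,.28)))
k=p[3]+np.arange(6)*np.pi/3;print("spokes",np.degrees(k).round(1))
E
python3 fit2.py
```

```text
[0.5066 0.2659 0.016 ]
[ 0.5665 -0.0494  0.016 ]
[ 0.6762 -0.0358  0.016 ]
[0.5028 0.2776 0.016 ]
[ 0.5597 -0.0431  0.016 ]
rig [0.59873218 0.10390998 0.16865085 1.41637271 0.02260868] 10.004523822477134
[[-0.1 -2.1]
 [-1.3  0.5]
 [ 1.1 -1.7]
 [-0.2  1.2]
 [-0.4 -0.1]
 [-0.5 -1.4]
 [ 0.1  0.3]
 [-0.1 -1. ]
 [ 1.1 -0.6]
 [ 0.4 -0.9]
 [ 0.2 -0.9]
 [ 0.2 -0.9]
 [ 0.4 -0.9]
 [-1.1  0.4]
 [-1.4  1.8]]
hub [[0.60628554 0.05954844 0.11      ]] fork [[ 0.63230268 -0.09325244  0.28      ]]
spokes [ 81.2 141.2 201.2 261.2 321.2 381.2]
```

View pics/s4.png

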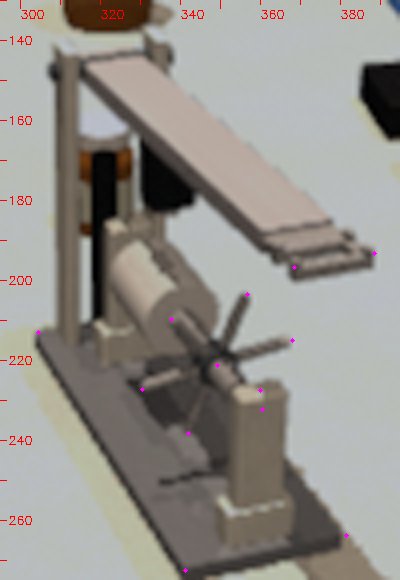

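```bash
cat >> h.py <<'E'
p=np.load("rig.npy") if __import__("os").path.exists("rig.npy") else None
def rigR(): return R.from_euler("z",p[2]).as_matrix()
def rig2w(l): return rigR()@np.array(l)+np.array([p[0],p[1],0])
def leanR(deg,sgn=1,yaw=0):
    a=np.radians(deg); z=np.array([np.sin(a),0,-np.cos(a)]); x=np.array([0,sgn,0]); y=np.cross(z,x)
    return rigR()@R.from_euler("z",yaw).as_matrix()@np.c_[x,y,z]
def to(pos=None,rot=None):
    o=ctrl.get_obs();Rc=R.from_rotvec(o["tool_rot"]).as_matrix()
    Rt=Rc if rot is None else rot
    print("t",round(o["t"],2),"pos",o["tool_pos"].round(4),"q",o["q"].round(2),"F",o["contact_force"].round(1),"op",round(o["opening"],4))
    w=R.from_matrix(Rc.T@Rt).as_rotvec()/.1; print("turn units",w.round(2),"norm",np.linalg.norm(w).round(2))
    if pos is not None:
        d=np.array(pos)-o["tool_pos"]; print("shift world",d.round(4),"units in current axes",(Rc.T@d/.025).round(2),"in target axes",(Rt.T@d/.025).round(2))
E
python3 - <<'E'
from h import *
o=ctrl.get_obs();print(R.from_rotvec(o["tool_rot"]).as_matrix().round(3))
for s in(1,-1): to([.48,0,.30],leanR(50,s))
to([.218,-.585,.3],leanR(0,-1));
E
```

```text
[[ 0.349 -0.937 -0.   ]
 [-0.937 -0.349  0.001]
 [-0.001 -0.    -1.   ]]
t 0.2 pos [ 0.2182 -0.5853  0.2305] q [-1.33  0.05  1.61  0.    1.48 -0.12] F [ 0.4 -0.4 -1.3] op 0.0854
turn units [ -1.2   12.55 -26.91] norm 29.72
shift world [0.2618 0.5853 0.0695] units in current axes [-18.28 -17.99  -2.75] in target axes [21.32 11.29  9.13]
t 0.2 pos [ 0.2182 -0.5853  0.2305] q [-1.33  0.05  1.61  0.    1.48 -0.12] F [ 0.4 -0.4 -1.3] op 0.0854
turn units [8.7  0.83 1.75] norm 8.91
shift world [0.2618 0.5853 0.0695] units in current axes [-18.28 -17.99  -2.75] in target axes [-21.32 -11.29   9.13]
t 0.2 pos [ 0.2182 -0.5853  0.2305] q [-1.33  0.05  1.61  0.    1.48 -0.12] F [ 0.4 -0.4 -1.3] op 0.0854
turn units [-0.    0.01  1.88] norm 1.88
shift world [-0.0002  0.0003  0.0695] units in current axes [-0.02  0.   -2.78] in target axes [-0.01  0.01 -2.78]
```

Emit:
{"name": "step_arm", "arguments": {"increments": "0 0 -1 0 0 0;-.4 -.4 -1 0 0 0;-.8 -.77 -.8 0 0 0;-.82 -.77 0 0 0 0;-.82 -.77 0 0 0 0;-.82 -.77 0 0 0 0;-.82 -.77 0 0 0 0;-.82 -.77 0 0 0 0;-.82 -.77 0 0 0 0;-.82 -.77 0 0 0 0;-.82 -.77 0 0 0 0;-.82 -.77 0 0 0 0", "fingers": -1, "newtons": 40}}

```text
t: 1.2
tool_pos: [0.3333, -0.3125, 0.3011]
tool_rot: [-2.58, 1.792, 0.0]
contact_force: [0.2, -0.5, 0.0]
opening: -0.0
```

Emit:
{"name": "step_arm", "arguments": {"increments": "-.82 -.77 0 0 0 0;-.82 -.77 0 0 0 0;-.82 -.77 0 0 0 0;-.82 -.77 0 0 0 0;-.82 -.77 0 0 0 0;-.82 -.77 0 0 0 0;-.82 -.77 0 0 0 0;-.82 -.77 0 0 0 0;-.82 -.77 0 0 0 0;-.82 -.77 0 0 0 0;-.82 -.77 0 0 0 0;-.82 -.77 0 0 0 0"}}

```text
t: 2.2
tool_pos: [0.4638, -0.0012, 0.3012]
tool_rot: [2.581, -1.792, 0.0]
contact_force: [0.3, -0.2, 0.1]
opening: -0.0004
```

```bash
python3 - <<'E'
from h import *
print(rig2w([-.13,-.045,.30]))
to(rig2w([-.13,-.045,.22]),leanR(50,-1))
E
```

```text
[0.47812996 0.03772761 0.3       ]
t 2.2 pos [ 0.4638 -0.0012  0.3012] q [-0.16 -0.38  1.88 -0.    1.64  1.05] F [ 0.3 -0.2  0.1] op -0.0004
turn units [8.7  0.82 1.76] norm 8.91
shift world [ 0.0143  0.039  -0.0812] units in current axes [-1.26 -1.08  3.25] in target axes [-1.44  1.96  2.72]
```

Turn in place to the 50° lean.

Emit:
{"name": "step_arm", "arguments": {"increments": "0 0 0 .97 .09 .195;0 0 0 .97 .09 .195;0 0 0 .97 .09 .195;0 0 0 .97 .09 .195;0 0 0 .97 .09 .195;0 0 0 .97 .09 .195;0 0 0 .97 .09 .195;0 0 0 .97 .09 .195;0 0 0 .97 .09 .195;-.5 0 0 0 0 0;-.5 0 0 0 0 0;-.5 0 0 0 0 0"}}

```text
t: 3.2
tool_pos: [0.476, 0.0319, 0.3006]
tool_rot: [-1.822, 1.537, -0.705]
contact_force: [0.6, 0.5, 0.4]
opening: -0.0002
```

```bash
python3 - <<'E'
from h import *
to(rig2w([-.10,-.045,.20]),leanR(50,-1))
s=ctrl.get_image("side");crop(s,230,100,180,145,4,"s5.png")
E
```

```text
t 3.2 pos [0.476  0.0319 0.3006] q [-0.3  -1.01  2.4   0.43  0.99  1.01] F [0.6 0.5 0.4] op -0.0002
turn units [ 0.07  0.04 -0.02] norm 0.09
shift world [ 0.0317  0.0109 -0.1006] units in current axes [-0.2   2.21  3.62] in target axes [-0.22  2.23  3.6 ]
```

View pics/s5.png

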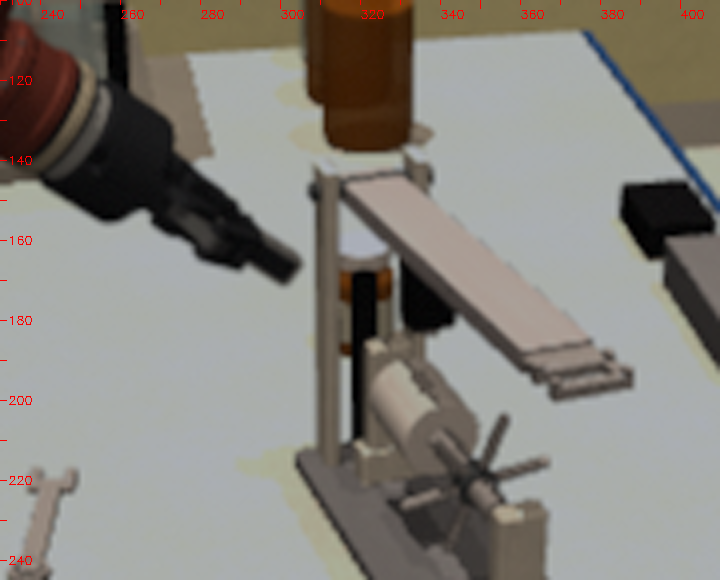

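```bash
cat > path.py <<'E'
from h import *
L=np.radians(50);d=np.array([np.sin(L),-np.cos(L)]);n=np.array([-np.cos(L),-np.sin(L)])
def tip(th,r=.044,hw=.011):
    th=np.radians(th);u=np.array([np.sin(th),np.cos(th)]);f=np.array([np.cos(th),-np.sin(th)]);w=-f
    h=.0045+hw*abs(n@w)
    if d@w<0: h+=(.057-r)*(-(d@w))/abs(d@u)
    return r*u+h*f
def world(q): return rig2w([q[0],-.045,.11+q[1]])
def rows(targets,lab=None):
    o=ctrl.get_obs();Rc=R.from_rotvec(o["tool_rot"]).as_matrix();c=o["tool_pos"]
    for k,q in enumerate(targets):
        print(k if lab is None else lab[k],np.round(q,4),(Rc.T@(q-c)/.025).round(2));c=q
E
python3 - <<'E'
from path import *
pre=np.array([-.0105,.051])
T=[pre-.06*d,pre]; lab=["pre60","pre"]
for th in range(321,238,-9): T.append(tip(th));lab.append(th);
rows([world(q) for q in T],lab)
for q in T: print(np.round(q,4),end=" ")
E
```

```text
pre60 [0.5506 0.0501 0.1996] [-0.1   1.12  4.96]
pre [0.5959 0.0578 0.161 ] [ 0.02 -0.02  2.4 ]
321 [0.5926 0.0572 0.1554] [0.   0.26 0.04]
312 [0.5846 0.0559 0.1513] [-0.    0.34 -0.14]
303 [0.5782 0.0548 0.1469] [-0.    0.3  -0.08]
294 [0.5727 0.0538 0.1417] [-0.    0.3  -0.03]
285 [0.5681 0.053  0.1354] [0.   0.31 0.02]
276 [0.5646 0.0524 0.1281] [0.   0.31 0.08]
267 [0.5623 0.0521 0.1202] [0.   0.3  0.14]
258 [0.5615 0.0519 0.1119] [0.   0.27 0.19]
249 [0.5623 0.0521 0.1034] [0.   0.24 0.24]
240 [0.5646 0.0525 0.0952] [0.   0.19 0.29]
[-0.0565  0.0896] [-0.0105  0.051 ] [-0.0138  0.0454] [-0.022   0.0413] [-0.0285  0.0369] [-0.0341  0.0317] [-0.0388  0.0254] [-0.0423  0.0181] [-0.0446  0.0102] [-0.0454  0.0019] [-0.0446 -0.0066] [-0.0422 -0.0148]
```

Emit:
{"name": "step_arm", "arguments": {"increments": "0 .4 .8 0 0 0;-.05 .4 .8 0 0 0;-.05 .32 .8 0 0 0;0 0 .8 0 0 0;0 0 .8 0 0 0;0 0 .8 0 0 0;0 0 0 0 0 0"}}

```text
t: 3.83
tool_pos: [0.5475, 0.0479, 0.1979]
tool_rot: [-1.827, 1.539, -0.698]
contact_force: [-0.7, 0.2, -0.9]
opening: -0.0
```

```bash
python3 - <<'E'
from path import *
pre=np.array([-.0105,.051])
to(world(pre),leanR(50,-1))
s=ctrl.get_image("side");crop(s,270,120,130,145,4,"s6.png")
E
```

```text
t 3.83 pos [0.5475 0.0479 0.1979] q [-0.19 -0.63  2.38  0.48  0.63  0.93] F [-0.7  0.2 -0.9] op -0.0
turn units [ 0.14  0.08 -0.01] norm 0.16
shift world [ 0.0485  0.0099 -0.0369] units in current axes [-0.04 -0.17  2.46] in target axes [-0.06 -0.14  2.46]
```

View pics/s6.png

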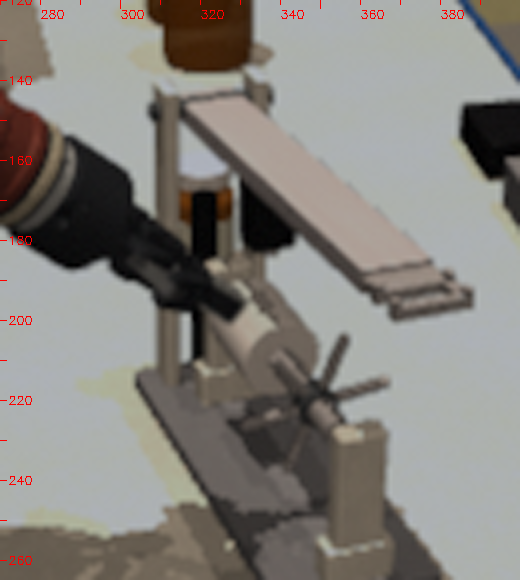

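Emit:
{"name": "step_arm", "arguments": {"increments": "-.02 -.05 .8 .05 0 0;-.02 -.05 .8 .05 0 0;-.02 -.05 .85 .04 0 0;0 0 0 0 0 0"}}

```text
t: 4.22
tool_pos: [0.5962, 0.0577, 0.1639]
tool_rot: [-1.814, 1.528, -0.711]
contact_force: [-0.9, 0.1, -0.5]
opening: -0.0001
```

```bash
python3 - <<'E'
from path import *
to(world(np.array([-.0105,.051])),leanR(50,-1))
T=[];lab=[]
for th in range(321,238,-9): T.append(tip(th));lab.append(th);
rows([world(q) for q in T],lab)
s=ctrl.get_image("side");crop(s,270,120,130,145,4,"s7.png")
E
```

```text
t 4.22 pos [0.5962 0.0577 0.1639] q [-0.14 -0.41  2.3   0.58  0.46  0.84] F [-0.9  0.1 -0.5] op -0.0001
turn units [-0.04  0.07 -0.01] norm 0.08
shift world [-0.0003  0.0001 -0.0029] units in current axes [-0.01  0.1   0.07] in target axes [-0.01  0.1   0.07]
321 [0.5926 0.0572 0.1554] [-0.01  0.35  0.11]
312 [0.5846 0.0559 0.1513] [-0.    0.34 -0.15]
303 [0.5782 0.0548 0.1469] [-0.    0.3  -0.09]
294 [0.5727 0.0538 0.1417] [ 0.    0.3  -0.04]
285 [0.5681 0.053  0.1354] [0.   0.31 0.02]
276 [0.5646 0.0524 0.1281] [0.   0.31 0.07]
267 [0.5623 0.0521 0.1202] [0.   0.3  0.13]
258 [0.5615 0.0519 0.1119] [0.   0.28 0.19]
249 [0.5623 0.0521 0.1034] [0.   0.24 0.24]
240 [0.5646 0.0525 0.0952] [0.   0.19 0.28]
```

View pics/s7.png

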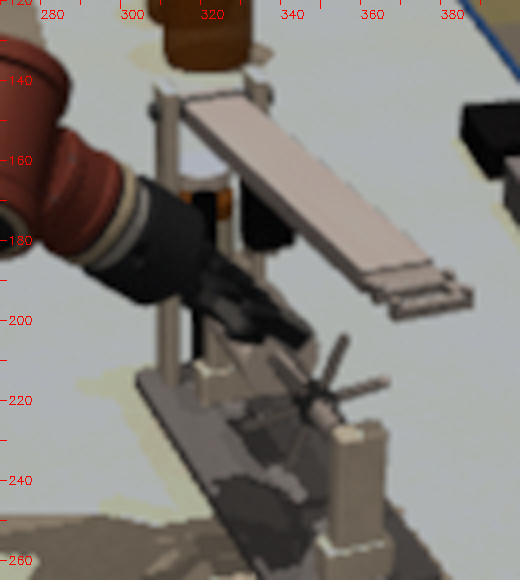

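Emit:
{"name": "step_arm", "arguments": {"increments": "0 .18 .05 0 0 0;0 .17 .05 0 0 0;0 .17 -.07 0 0 0;0 .17 -.08 0 0 0;0 .15 -.05 0 0 0;0 .15 -.04 0 0 0;0 .15 -.02 0 0 0;0 .15 -.02 0 0 0;0 .15 .01 0 0 0;0 .16 .01 0 0 0;0 .15 .03 0 0 0;0 .16 .04 0 0 0"}}

```text
t: 5.27
tool_pos: [0.5645, 0.0521, 0.1306]
tool_rot: [-1.812, 1.526, -0.715]
contact_force: [0.4, -0.4, 1.3]
opening: 0.0003
```

Emit:
{"name": "step_arm", "arguments": {"increments": "0 .15 .06 0 0 0;0 .15 .07 0 0 0;0 .14 .09 0 0 0;0 .14 .1 0 0 0;0 0 0 0 0 0"}}

```text
t: 5.68
tool_pos: [0.5609, 0.0518, 0.1131]
tool_rot: [-1.813, 1.527, -0.713]
contact_force: [0.4, -0.5, -0.3]
opening: 0.0001
```

```bash
python3 - <<'E'
from path import *
to(world(tip(258)),leanR(50,-1))
rows([world(tip(t)) for t in (258,249,240)])
s=ctrl.get_image("side");crop(s,290,130,110,130,5,"s8.png")
E
```

```text
t 5.68 pos [0.5609 0.0518 0.1131] q [-0.17 -0.43  2.42  0.74  0.4   0.65] F [ 0.4 -0.5 -0.3] op 0.0001
turn units [-0.06  0.06 -0.01] norm 0.08
shift world [ 0.0006  0.0001 -0.0012] units in current axes [-0.    0.02  0.05] in target axes [-0.    0.02  0.05]
0 [0.5615 0.0519 0.1119] [-0.    0.02  0.05]
1 [0.5623 0.0521 0.1034] [0.   0.24 0.24]
2 [0.5646 0.0525 0.0952] [0.   0.19 0.28]
```

View pics/s8.png

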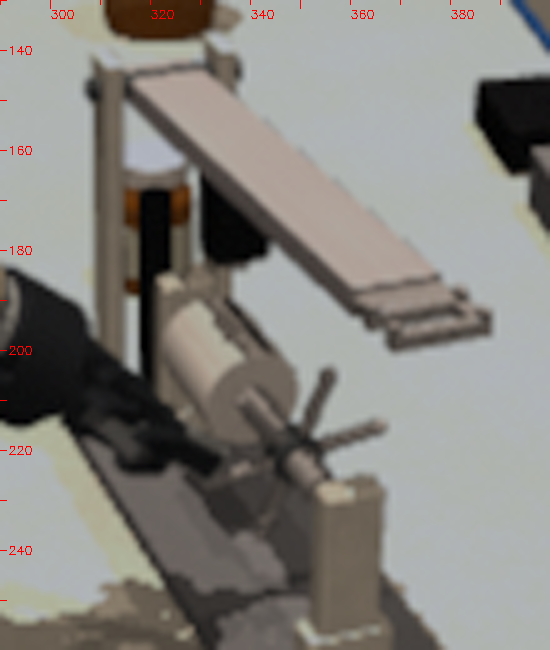

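```bash
cat > ang.py <<'E'
from h import *
import sys
s=ctrl.get_image("side")
for a in (0,10,20):
    A=np.radians(a);print(a,proj(s,[rig2w([.03*np.sin(A),y,.11+.03*np.cos(A)]) for y in(.021,.091)]).round(1).tolist(),
     "spokes",proj(s,[rig2w([.057*np.sin(A+k*np.pi/3),-.045,.11+.057*np.cos(A+k*np.pi/3)]) for k in(0,1,5)]).round(1).tolist())
crop(s,315,170,80,75,9,sys.argv[1])
E
python3 ang.py s9.png
```

```text
0 [[340.5, 200.4], [332.1, 189.4]] spokes [[349.4, 203.1], [365.4, 209.0], [332.4, 215.0]]
10 [[342.2, 200.2], [333.7, 189.3]] spokes [[352.7, 202.8], [366.7, 211.5], [334.4, 212.2]]
20 [[343.8, 200.3], [335.3, 189.4]] spokes [[355.9, 203.1], [367.3, 214.3], [336.8, 209.5]]
```

View pics/s9.png

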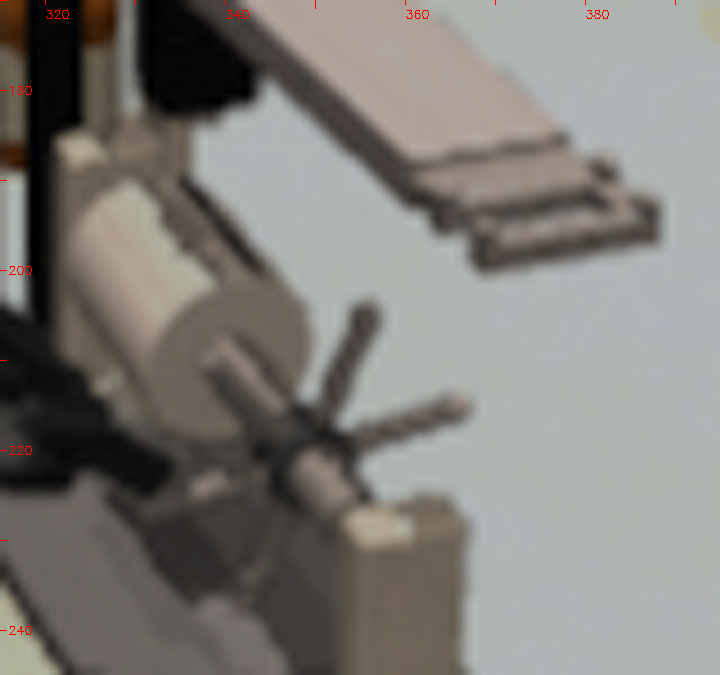

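Emit:
{"name": "step_arm", "arguments": {"increments": "0 .13 .14 0 0 0;0 .12 .12 0 0 0;0 .1 .14 0 0 0;0 .1 .14 0 0 0;0 0 0 0 0 0"}}

```text
t: 6.2
tool_pos: [0.5645, 0.0523, 0.0961]
tool_rot: [-1.813, 1.527, -0.714]
contact_force: [-0.3, 0.2, 1.2]
opening: -0.0002
```

```bash
python3 ang.py s10.png; python3 -c "
from path import *
to(world(tip(240)),leanR(50,-1));rows([world(tip(t)) for t in (240,237,234)])"
```

```text
0 [[340.5, 200.4], [332.1, 189.4]] spokes [[349.4, 203.1], [365.4, 209.0], [332.4, 215.0]]
10 [[342.2, 200.2], [333.7, 189.3]] spokes [[352.7, 202.8], [366.7, 211.5], [334.4, 212.2]]
20 [[343.8, 200.3], [335.3, 189.4]] spokes [[355.9, 203.1], [367.3, 214.3], [336.8, 209.5]]
t 6.25 pos [0.5645 0.0524 0.0964] q [-0.17 -0.38  2.41  0.82  0.37  0.56] F [ 0.3 -0.4  0.7] op 0.0001
turn units [-0.06  0.06 -0.  ] norm 0.09
shift world [ 0.0002  0.0001 -0.0012] units in current axes [-0.    0.03  0.04] in target axes [-0.    0.03  0.04]
0 [0.5646 0.0525 0.0952] [-0.    0.03  0.04]
1 [0.5658 0.0526 0.0925] [0.   0.05 0.1 ]
2 [0.567  0.0529 0.0899] [0.   0.05 0.11]
```

View pics/s10.png

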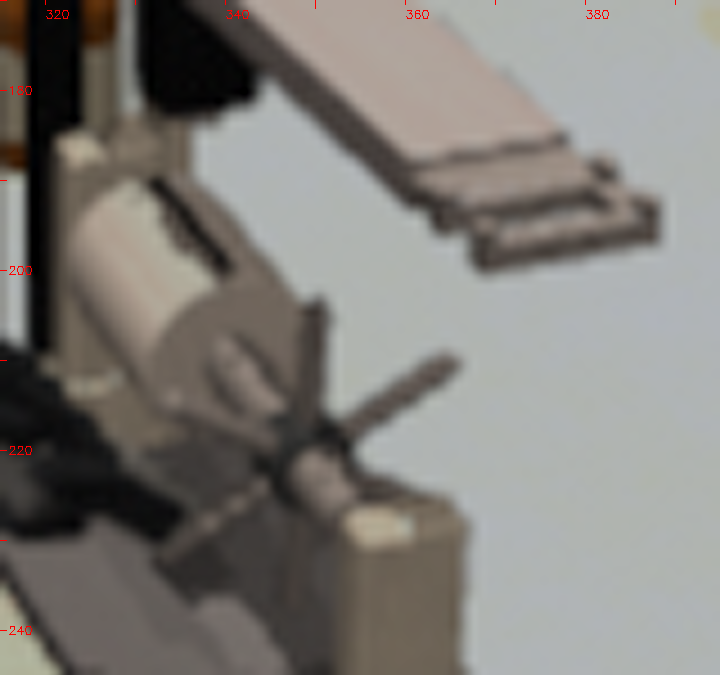

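Emit:
{"name": "step_arm", "arguments": {"increments": "0 0 -.4 0 0 0;0 0 -.8 0 0 0;0 0 -1 0 0 0;0 0 -1 0 0 0;0 0 -.6 0 0 0;0 0 0 0 0 0"}}

```text
t: 6.75
tool_pos: [0.4927, 0.0389, 0.161]
tool_rot: [-1.809, 1.523, -0.722]
contact_force: [1.0, -0.7, 0.9]
opening: -0.0
```

```bash
python3 ang.py s11.png; python3 -c "
from path import *
to([.588,-.3635,.22],leanR(0,-1));print(ctrl.get_obs()['tool_rot'])"
```

```text
0 [[340.5, 200.4], [332.1, 189.4]] spokes [[349.4, 203.1], [365.4, 209.0], [332.4, 215.0]]
10 [[342.2, 200.2], [333.7, 189.3]] spokes [[352.7, 202.8], [366.7, 211.5], [334.4, 212.2]]
20 [[343.8, 200.3], [335.3, 189.4]] spokes [[355.9, 203.1], [367.3, 214.3], [336.8, 209.5]]
t 6.8 pos [0.493  0.039  0.1597] q [-0.26 -0.85  2.56  0.56  0.67  0.83] F [ 0.3 -0.5 -0.3] op 0.0
turn units [-8.85  0.03  0.03] norm 8.85
shift world [ 0.095  -0.4025  0.0603] units in current axes [16.51 -2.51 -0.78] in target axes [16.51 -1.05 -2.41]
[-1.81002051  1.52367744 -0.72036926]
```

View pics/s11.png

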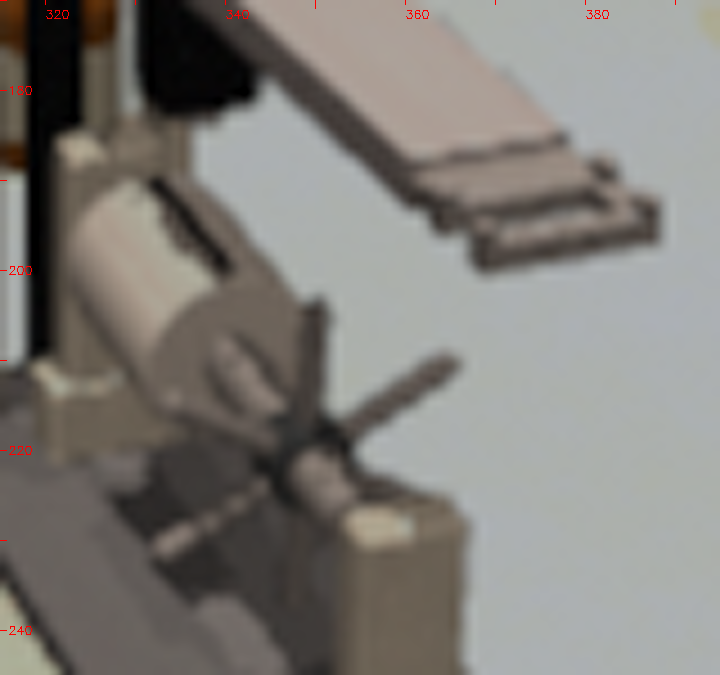

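```bash
python3 - <<'E'
from path import *
s=ctrl.get_image("side")
for a in(-6,-3,0,3,6,9):
    A=np.radians(a);f=lambda k:proj(s,rig2w([.057*np.sin(A+k*np.pi/3),-.045,.11+.057*np.cos(A+k*np.pi/3)]))[0]
    print(a,(f(1)-f(4)).round(1),(f(0)-f(4)).round(1),(f(0)-f(1)).round(1))
print("meas",365.3-332.2,209.8-230.9,349.6-332.2,203.7-230.9,349.6-365.3,203.7-209.8)
E
```

```text
-6 [ 31.2 -25.9] [ 14.1 -30. ] [-17.1  -4.1]
-3 [ 32.3 -24.7] [ 15.7 -29.7] [-16.6  -5. ]
0 [ 33.3 -23.3] [ 17.2 -29.2] [-16.1  -5.9]
3 [ 34.1 -21.9] [ 18.7 -28.7] [-15.5  -6.8]
6 [ 34.9 -20.4] [ 20.1 -28. ] [-14.9  -7.6]
9 [ 35.6 -18.9] [ 21.5 -27.3] [-14.2  -8.4]
meas 33.10000000000002 -21.099999999999994 17.400000000000034 -27.200000000000017 -15.699999999999989 -6.100000000000023
```

Emit:
{"name": "step_arm", "arguments": {"increments": ".5 0 0 -.98 0 0;.9 0 0 -.98 0 0;.9 0 0 -.98 0 0;.9 0 0 -.98 0 0;.9 0 0 -.98 0 0;.9 0 0 -.98 0 0;.9 0 0 -.98 0 0;.9 0 0 -.98 0 0;.9 0 0 -1 0 0;.9 -.3 -.8 0 0 0;.9 -.3 -.8 0 0 0;.9 -.3 -.8 0 0 0", "fingers": 1}}

```text
t: 7.85
tool_pos: [0.5607, -0.2133, 0.213]
tool_rot: [2.406, -2.019, -0.018]
contact_force: [0.0, -0.0, -0.1]
opening: 0.0855
```

```bash
python3 -c "
from path import *
to([.588,-.3635,.18],leanR(0,-1))"
```

```text
t 7.85 pos [ 0.5607 -0.2133  0.213 ] q [-0.49  0.01  1.68  0.    1.46  0.91] F [ 0.  -0.  -0.1] op 0.0855
turn units [0.08 0.08 0.06] norm 0.13
shift world [ 0.0273 -0.1502 -0.033 ] units in current axes [ 6.12 -0.04  1.27] in target axes [ 6.1  -0.07  1.32]
```

Emit:
{"name": "step_arm", "arguments": {"increments": ".9 0 .1 0.08 .08 .06;.9 0 .1 0 0 0;.9 0 .2 0 0 0;.9 0 .2 0 0 0;.9 0 .2 0 0 0;.9 -.05 .2 0 0 0;.7 -.02 .3 0 0 0;0 0 0 0 0 0;0 0 0 0 0 0"}}

```text
t: 8.6
tool_pos: [0.5868, -0.3629, 0.1803]
tool_rot: [-2.398, 2.028, -0.0]
contact_force: [0.7, 0.3, -0.8]
opening: 0.0852
```

```bash
python3 -c "
from path import *
to([.588,-.3635,.09],leanR(0,-1))
s=ctrl.get_image('side');t=ctrl.get_image('top');crop(s,330,260,110,120,5,'s12.png');crop(t,390,140,100,90,6,'t12.png')
print(ctrl.get_obs()['contact_force'])"
```

```text
t 8.6 pos [ 0.5868 -0.3629  0.1803] q [-0.66  0.24  1.5   0.    1.41  0.74] F [ 0.7  0.3 -0.8] op 0.0852
turn units [-0.01  0.01 -0.02] norm 0.02
shift world [ 0.0012 -0.0006 -0.0903] units in current axes [ 0.03 -0.04  3.61] in target axes [ 0.03 -0.04  3.61]
[-0.07778995 -0.33499519  0.25272783]
```

View pics/s12.png

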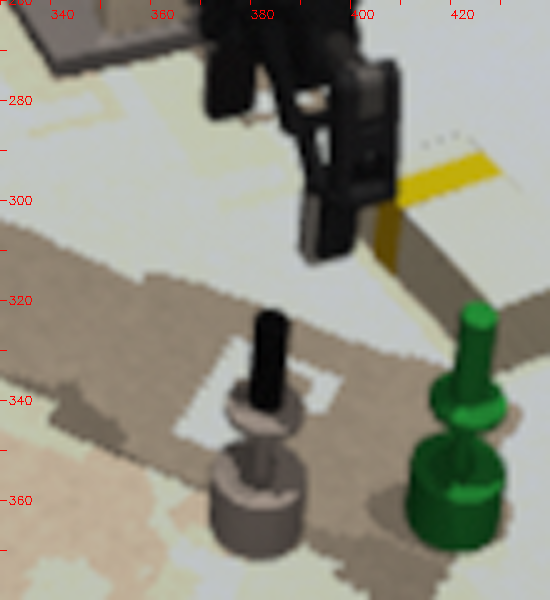

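View pics/t12.png

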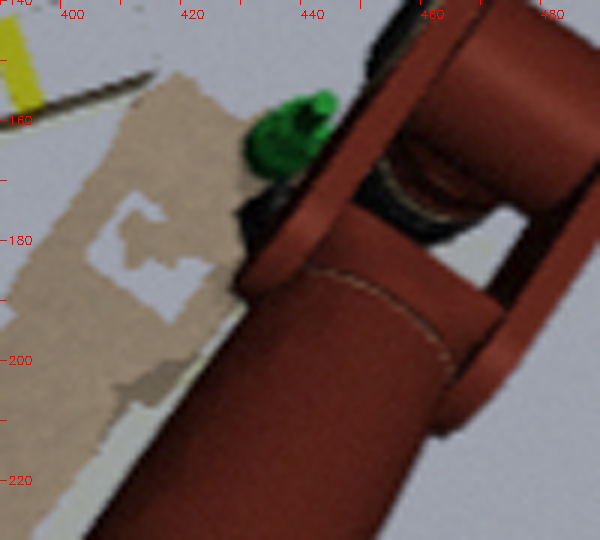

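Emit:
{"name": "step_arm", "arguments": {"increments": ".03 -.04 .6 0 0 0;0 0 .6 0 0 0;0 0 .6 0 0 0;0 0 .6 0 0 0;0 0 .6 0 0 0;0 0 .5 0 0 0;0 0 .1 0 0 0;0 0 0 0 0 0"}}

```text
t: 9.37
tool_pos: [0.5877, -0.3633, 0.0926]
tool_rot: [-2.398, 2.029, -0.005]
contact_force: [-0.1, 0.5, 0.6]
opening: 0.0852
```

```bash
python3 -c "
from path import *
to([.588,-.3635,.09],leanR(0,-1))
s=ctrl.get_image('side');crop(s,330,260,110,120,5,'s13.png')
print(ctrl.get_obs()['contact_force'])"
```

```text
t 9.37 pos [ 0.5877 -0.3633  0.0926] q [-0.66  0.31  1.56  0.    1.27  0.74] F [-0.1  0.5  0.6] op 0.0852
turn units [-0.02 -0.02 -0.02] norm 0.04
shift world [ 0.0003 -0.0002 -0.0026] units in current axes [ 0.01 -0.01  0.1 ] in target axes [ 0.01 -0.01  0.1 ]
[ 0.38981427 -0.26831435  1.34900827]
```

View pics/s13.png

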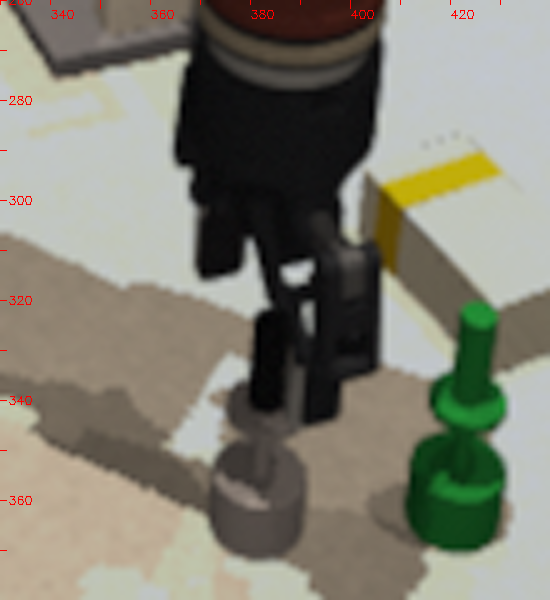

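```bash
python3 -c "
from path import *
s=ctrl.get_image('side');o=ctrl.get_obs();M=R.from_rotvec(o['tool_rot']).as_matrix()
for x in(-.0425,0,.0425):
  for y in(-.011,.011): print(x,y,proj(s,o['tool_pos']+M@[x,y,-.013]))
print(proj(s,[.588,-.3635,.122]))"
```

```text
-0.0425 -0.011 [[379.79149443 313.66900378]]
-0.0425 0.011 [[370.49020745 315.96172242]]
0 -0.011 [[388.30160898 326.73950143]]
0 0.011 [[378.74404197 329.17795949]]
0.0425 -0.011 [[397.38087168 340.6841412 ]]
0.0425 0.011 [[387.55299079 343.28305882]]
[[383.43003164 322.87490374]]
```

Emit:
{"name": "step_arm", "arguments": {"increments": "0 0 .1 0 0 0;0 0 0 0 0 0;0 0 0 0 0 0;0 0 0 0 0 0;0 0 0 0 0 0;0 0 0 0 0 0;0 0 0 0 0 0;0 0 0 0 0 0", "fingers": -1, "newtons": 40}}

```text
t: 10.13
tool_pos: [0.5888, -0.3644, 0.0927]
tool_rot: [-2.398, 2.029, -0.012]
contact_force: [1.0, -0.4, 0.4]
opening: 0.0144
```

Emit:
{"name": "step_arm", "arguments": {"increments": "0 0 -.2 0 0 0;0 0 -.5 0 0 0;0 0 -.8 0 0 0;0 0 -1 0 0 0;0 0 -1 0 0 0;0 0 -1 0 0 0;0 0 -1 0 0 0;0 0 -1 0 0 0;0 0 -1 0 0 0;0 0 -.8 0 0 0;0 0 -.5 0 0 0;0 0 0 0 0 0"}}

```text
t: 11.13
tool_pos: [0.5884, -0.3638, 0.3172]
tool_rot: [-2.398, 2.028, -0.02]
contact_force: [0.6, -0.3, -2.0]
opening: 0.0148
```

```bash
python3 -c "
from path import *
to(rig2w([-.09,-.2,.36]),leanR(0,-1))
s=ctrl.get_image('side');crop(s,300,130,130,150,4,'s14.png')
o=ctrl.get_obs();print(o['contact_force'])"
```

```text
t 11.13 pos [ 0.5884 -0.3638  0.3172] q [-0.66  0.16  1.35  0.    1.61  0.74] F [ 0.6 -0.3 -2. ] op 0.0148
turn units [-0.09 -0.09 -0.02] norm 0.13
shift world [-0.0448  0.2555  0.0428] units in current axes [-10.36   0.06  -1.81] in target axes [-10.37   0.05  -1.71]
[ 0.33781258  0.29054181 -2.95010042]
```

View pics/s14.png

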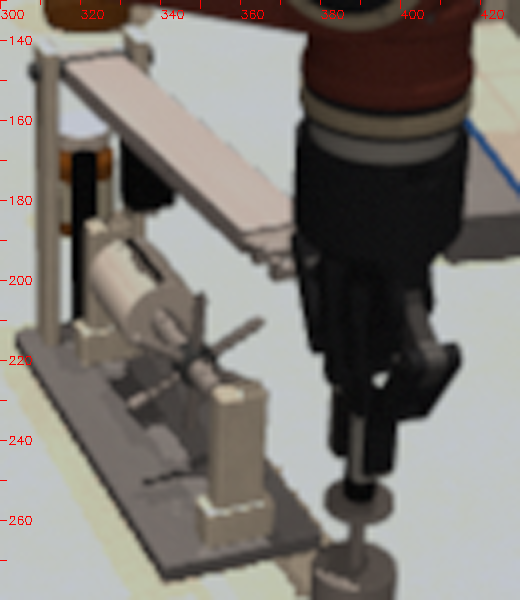

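Emit:
{"name": "step_arm", "arguments": {"increments": "-.4 0 0 -.05 -.05 0;-.8 0 0 -.04 -.04 0;-1 0 0 0 0 0;-1 0 0 0 0 0;-1 0 0 0 0 0;-1 0 0 0 0 0;-1 0 0 0 0 0;-1 0 0 0 0 0;-1 0 0 0 0 0;-1 0 0 0 0 0;-.8 0 0 0 0 0;-.36 .06 0 0 0 0"}}

```text
t: 12.18
tool_pos: [0.5415, -0.1049, 0.3107]
tool_rot: [2.4, -2.025, -0.018]
contact_force: [-0.0, -0.3, -2.9]
opening: 0.0147
```

Emit:
{"name": "step_arm", "arguments": {"increments": "0 0 0 0 0 0;0 0 0 0 0 0;0 0 0 0 0 0"}}

```text
t: 12.43
tool_pos: [0.5428, -0.1088, 0.3125]
tool_rot: [2.397, -2.029, -0.011]
contact_force: [-0.0, 0.5, -3.2]
opening: 0.0149
```

```bash
python3 -c "
from path import *
to(rig2w([-.09,-.2,.320]),leanR(0,-1))
s=ctrl.get_image('side');t=ctrl.get_image('top');crop(s,320,160,100,75,7,'s15.png');crop(t,330,130,80,70,8,'t15.png')
o=ctrl.get_obs();print(o['contact_force'])
M=R.from_rotvec(o['tool_rot']).as_matrix();c=o['tool_pos']
for h in(.0217-.003,.0317,.0317+.027): print(h,proj(s,c+M@[0,0,h]),proj(t,c+M@[0,0,h]))
for l in [(-.026,-.217,.285),(-.026,-.191,.285),(-.026,-.183,.285),(.026,-.217,.285),(.026,-.183,.285)]: print(l,proj(s,rig2w(l)),proj(t,rig2w(l)))
"
```

```text
t 12.43 pos [ 0.5428 -0.1088  0.3125] q [-0.33 -0.15  1.67  0.    1.62  1.07] F [-0.   0.5 -3.2] op 0.0149
turn units [ 0.06  0.05 -0.03] norm 0.08
shift world [0.0008 0.0005 0.0075] units in current axes [-0.01 -0.03 -0.3 ] in target axes [-0.01 -0.03 -0.3 ]
[ 0.60304278 -0.31951945 -3.13552427]
0.0187 [[339.76637692 194.06844631]] [[375.64875704 185.67728484]]
0.0317 [[339.6229702  198.90209666]] [[375.16464697 186.48620327]]
0.0587 [[339.33003228 208.77582831]] [[374.18933118 188.11589653]]
(-0.026, -0.217, 0.285) [[367.97134352 196.28502751]] [[376.16184115 165.3338709 ]]
(-0.026, -0.191, 0.285) [[363.57342079 191.24340855]] [[368.04168412 166.86864467]]
(-0.026, -0.183, 0.285) [[362.25078798 189.72719031]] [[365.54184081 167.34113478]]
(0.026, -0.217, 0.285) [[388.08698078 192.7649015 ]] [[372.73872697 149.58315374]]
(0.026, -0.183, 0.285) [[381.98150293 186.35958187]] [[362.18548292 151.56910522]]
```

View pics/s15.png

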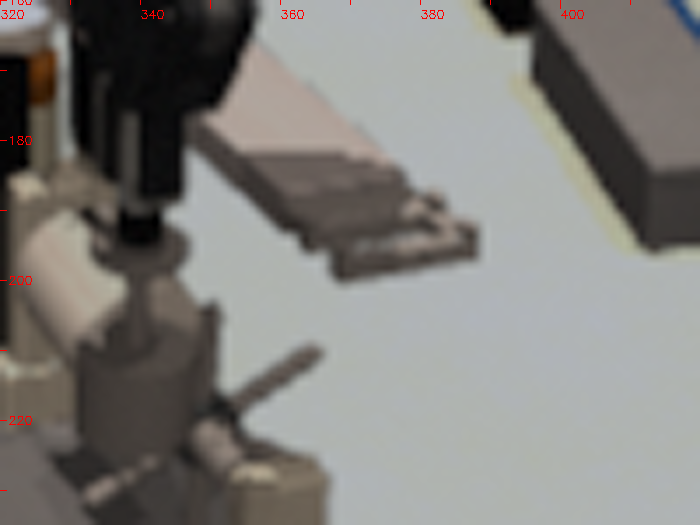

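View pics/t15.png

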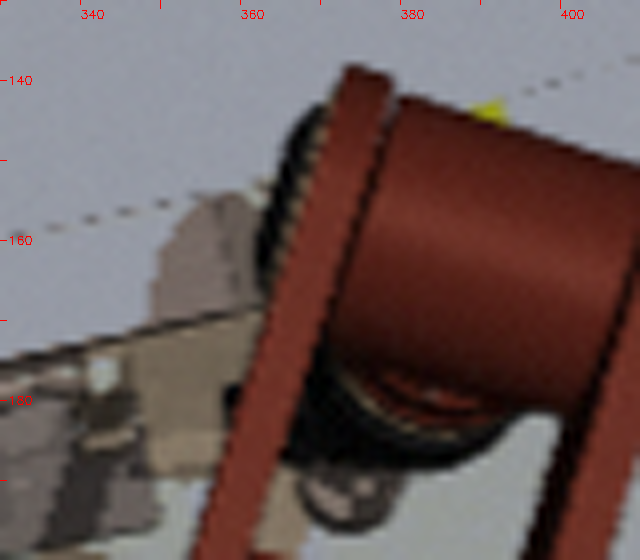

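Emit:
{"name": "step_arm", "arguments": {"increments": "0 0 -.2 .06 .05 -.03;0 0 -.15 0 0 0;0 -.2 0 0 0 0;0 -.4 0 0 0 0;0 -.5 0 0 0 0;0 -.5 0 0 0 0;0 -.4 0 0 0 0;0 -.2 0 0 0 0;0 0 0 0 0 0;0 0 0 0 0 0"}}

```text
t: 13.37
tool_pos: [0.5973, -0.0987, 0.3218]
tool_rot: [-2.402, 2.025, -0.001]
contact_force: [-0.2, 0.4, -2.9]
opening: 0.0144
```

```bash
cat > look.py <<'E'
from path import *
import sys
to(rig2w([0,-.2,.320]),leanR(0,-1))
s=ctrl.get_image('side');crop(s,330,150,90,75,8,sys.argv[1])
o=ctrl.get_obs()
M=R.from_rotvec(o['tool_rot']).as_matrix();c=o['tool_pos']
for h in(.0187,.0247,.0317,.0587): print(h,proj(s,c+M@[0,0,h]))
E
python3 look.py s16.png
```

```text
t 13.37 pos [ 0.5973 -0.0987  0.3218] q [-0.29 -0.03  1.55  0.    1.62  1.11] F [-0.2  0.4 -2.9] op 0.0144
turn units [-0.01 -0.    0.01] norm 0.01
shift world [ 0.035   0.0054 -0.0018] units in current axes [ 0.02 -1.41  0.07] in target axes [ 0.02 -1.42  0.07]
0.0187 [[361.59312303 186.74252042]]
0.0247 [[361.49255804 188.98085007]]
0.0317 [[361.3758586  191.57829285]]
0.0587 [[360.93194844 201.45864189]]
```

View pics/s16.png

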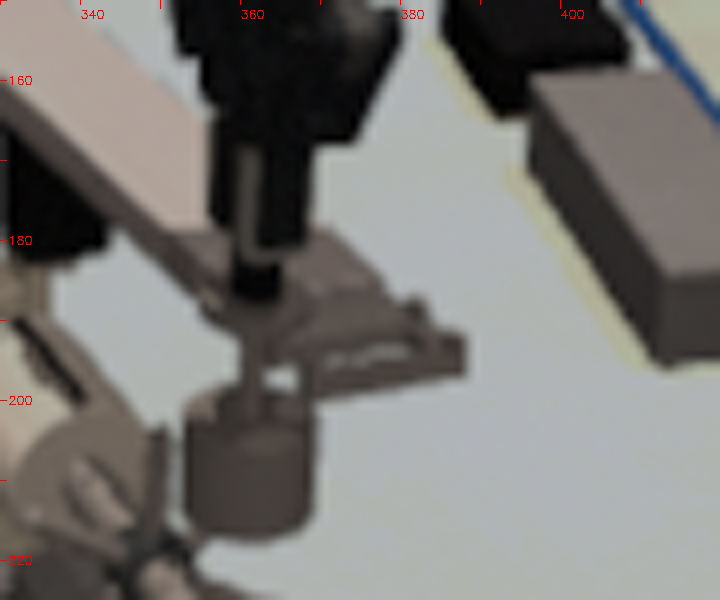

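Emit:
{"name": "step_arm", "arguments": {"increments": "0 -.2 0 0 0 0;0 -.3 0 0 0 0;0 -.3 0 0 0 0;.02 -.3 0 0 0 0;0 -.2 0 0 0 0;0 -.1 0 0 0 0;0 0 0 0 0 0;0 0 0 0 0 0"}}

```text
t: 14.08
tool_pos: [0.6319, -0.0933, 0.322]
tool_rot: [-2.401, 2.025, -0.001]
contact_force: [-0.2, 0.1, -3.0]
opening: 0.0151
```

```bash
python3 look.py s17.png
```

```text
t 14.08 pos [ 0.6319 -0.0933  0.322 ] q [-0.26  0.05  1.47  0.    1.62  1.14] F [-0.2  0.1 -3. ] op 0.0151
turn units [-0.01 -0.    0.01] norm 0.02
shift world [ 0.0004  0.0001 -0.002 ] units in current axes [-0.   -0.02  0.08] in target axes [-0.   -0.02  0.08]
0.0187 [[375.31574498 184.47623621]]
0.0247 [[375.18293441 186.7034472 ]]
0.0317 [[375.02880998 189.28808819]]
0.0587 [[374.44248085 199.12072976]]
```

View pics/s17.png

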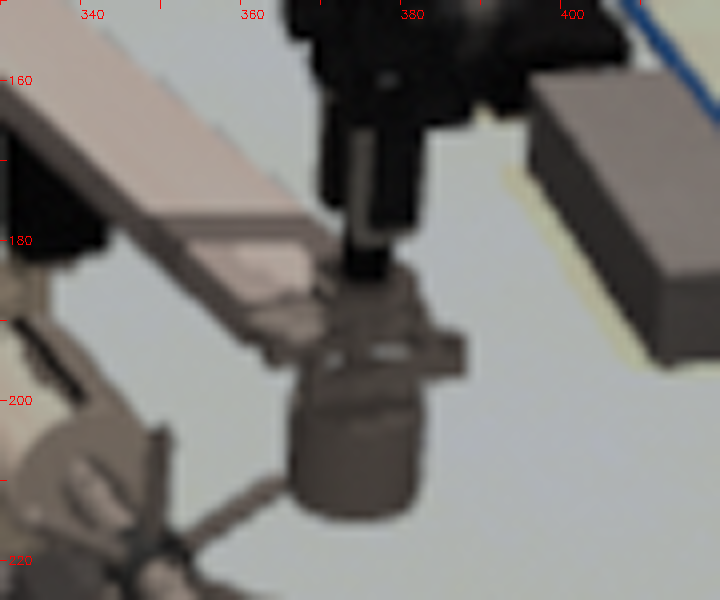

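Emit:
{"name": "step_arm", "arguments": {"increments": "0 0 .08 0 0 0;0 0 .08 0 0 0;0 0 .08 0 0 0;0 0 .08 0 0 0;0 0 .08 0 0 0;0 0 .08 0 0 0;0 0 .08 0 0 0;0 0 .08 0 0 0;0 0 .08 0 0 0;0 0 .08 0 0 0;0 0 .08 0 0 0;0 0 0 0 0 0"}}

```text
t: 15.13
tool_pos: [0.6319, -0.0935, 0.2999]
tool_rot: [-2.401, 2.025, -0.002]
contact_force: [-0.2, -0.7, -3.3]
opening: 0.0147
```

```bash
python3 look.py s18.png
```

```text
t 15.13 pos [ 0.6319 -0.0935  0.2999] q [-0.26  0.05  1.5   0.    1.59  1.14] F [-0.2 -0.7 -3.3] op 0.0147
turn units [-0.02 -0.01  0.01] norm 0.02
shift world [0.0004 0.0003 0.0201] units in current axes [-0.01 -0.02 -0.8 ] in target axes [-0.01 -0.02 -0.8 ]
0.0187 [[374.89190968 192.6105417 ]]
0.0247 [[374.7625939  194.79840543]]
0.0317 [[374.6125179  197.33750637]]
0.0587 [[374.04151938 206.99809758]]
```

View pics/s18.png

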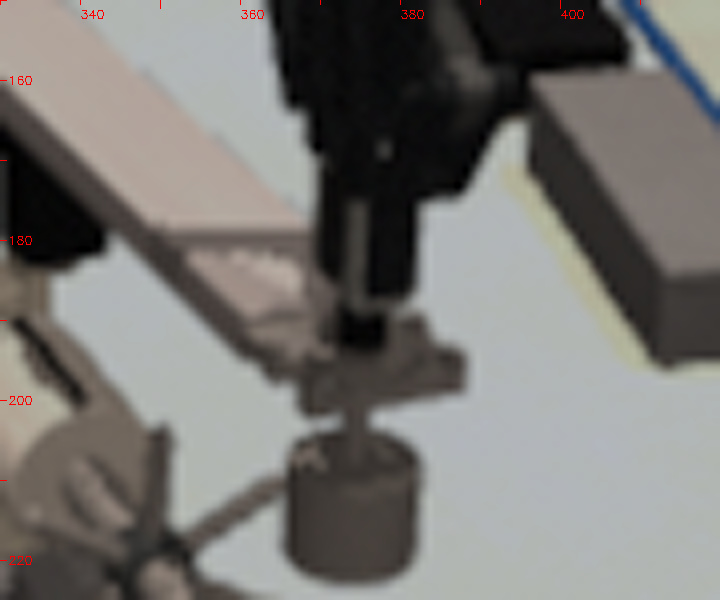

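Emit:
{"name": "step_arm", "arguments": {"increments": "0 0 .08 0 0 0;0 0 .08 0 0 0;0 0 .08 0 0 0;0 0 .08 0 0 0;0 0 .08 0 0 0;0 0 .08 0 0 0;0 0 .08 0 0 0;0 0 .08 0 0 0;0 0 .08 0 0 0;0 0 .08 0 0 0;0 0 0 0 0 0;0 0 0 0 0 0"}}

```text
t: 16.18
tool_pos: [0.6318, -0.0933, 0.2801]
tool_rot: [-2.401, 2.025, -0.002]
contact_force: [0.9, -0.6, -1.4]
opening: 0.0147
```

```bash
python3 look.py s19.png;python3 -c "
from h import *
print([ (ctrl.get_image('side') and ctrl.get_obs()['contact_force'].round(2)) for _ in range(4)])"
```

```text
t 16.18 pos [ 0.6318 -0.0933  0.2801] q [-0.26  0.06  1.52  0.    1.56  1.14] F [ 0.9 -0.6 -1.4] op 0.0147
turn units [-0.01 -0.    0.01] norm 0.02
shift world [0.0005 0.0001 0.0399] units in current axes [ 0.   -0.02 -1.6 ] in target axes [ 0.   -0.02 -1.6 ]
0.0187 [[374.39358734 199.79991604]]
0.0247 [[374.26533659 201.9523207 ]]
0.0317 [[374.11649064 204.45037021]]
0.0587 [[373.55011348 213.95575588]]
[array([ 0.04, -0.13, -1.88]), array([-0.  ,  0.5 , -0.61]), array([ 0.54, -0.21, -2.09]), array([-0.69, -0.96, -0.48])]
```

View pics/s19.png

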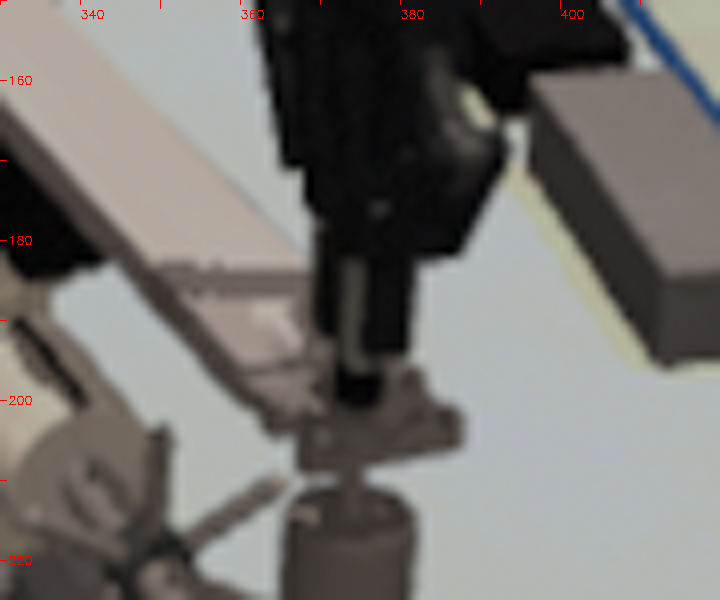

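Emit:
{"name": "step_arm", "arguments": {"increments": "0 0 .1 0 0 0;0 0 .1 0 0 0;0 0 .1 0 0 0;0 0 .1 0 0 0;0 0 .1 0 0 0;0 0 .1 0 0 0;0 0 .1 0 0 0;0 0 .1 0 0 0;0 0 .1 0 0 0;0 0 .1 0 0 0;0 0 .1 0 0 0;0 0 .1 0 0 0"}}

```text
t: 17.43
tool_pos: [0.632, -0.0931, 0.2501]
tool_rot: [-2.401, 2.024, -0.002]
contact_force: [-0.5, 1.7, 0.8]
opening: 0.0146
```

Emit:
{"name": "step_arm", "arguments": {"increments": "0 0 0 0 0 0;0 0 0 0 0 0;0 0 0 0 0 0"}}

```text
t: 17.68
tool_pos: [0.632, -0.0933, 0.2504]
tool_rot: [-2.401, 2.024, -0.002]
contact_force: [-1.1, 2.1, -0.7]
opening: 0.0147
```

```bash
cat > force.py <<'E'
from h import *
f=[]
for _ in range(10): ctrl.get_image('side'); f.append(ctrl.get_obs()['contact_force'])
f=np.array(f);print("F mean",f.mean(0).round(2),"sem",(f.std(0)/10**.5).round(2))
E
python3 look.py s20.png;python3 force.py
```

```text
t 17.68 pos [ 0.632  -0.0933  0.2504] q [-0.26  0.07  1.56  0.    1.51  1.14] F [-1.1  2.1 -0.7] op 0.0147
turn units [-0.02 -0.    0.01] norm 0.02
shift world [0.0003 0.0001 0.0696] units in current axes [-0.   -0.02 -2.78] in target axes [-0.   -0.01 -2.78]
0.0187 [[373.83332839 210.37190073]]
0.0247 [[373.70928426 212.47379415]]
0.0317 [[373.56531145 214.91337347]]
0.0587 [[373.01738885 224.19777007]]
F mean [-0.08  1.65 -0.05] sem [0.1  0.17 0.12]
```

View pics/s20.png

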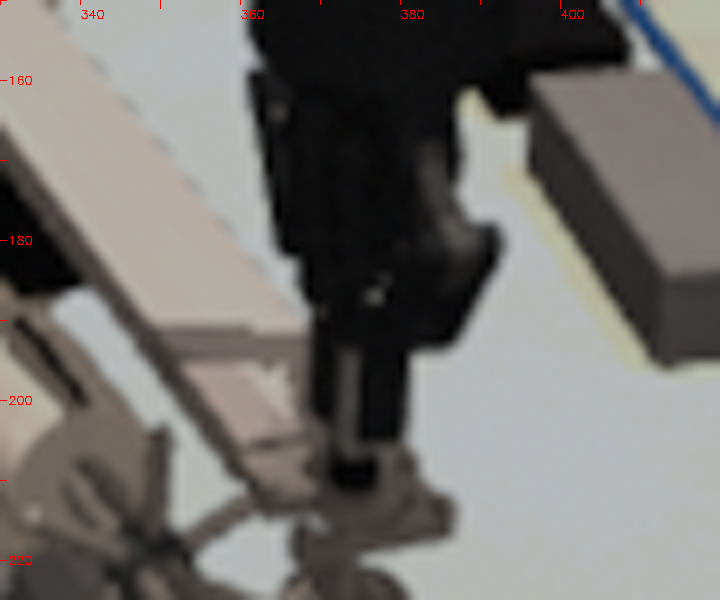

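Emit:
{"name": "step_arm", "arguments": {"increments": "-.04 0 0 0 0 0;-.04 0 .03 0 0 0;0 0 0 0 0 0;0 0 0 0 0 0;0 0 0 0 0 0"}}

```text
t: 18.65
tool_pos: [0.6317, -0.0919, 0.2495]
tool_rot: [-2.401, 2.025, -0.003]
contact_force: [0.2, -2.0, -0.0]
opening: 0.0147
```

```bash
python3 force.py; python3 -c "
from path import *
to()
s=ctrl.get_image('side');t=ctrl.get_image('top');crop(s,350,190,50,50,14,'s21.png');crop(t,330,130,80,70,8,'t21.png')"
```

```text
F mean [ 0.45 -2.14  0.02] sem [0.18 0.14 0.08]
t 19.15 pos [ 0.6316 -0.0915  0.2495] q [-0.26  0.07  1.56  0.    1.51  1.14] F [ 0.8 -1.9 -0.5] op 0.0148
turn units [0. 0. 0.] norm 0.0
```

View pics/s21.png

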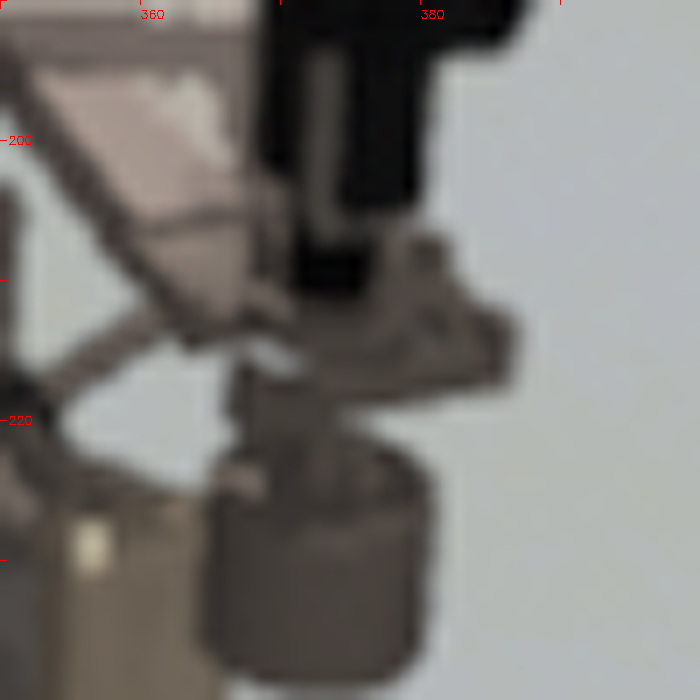

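View pics/t21.png

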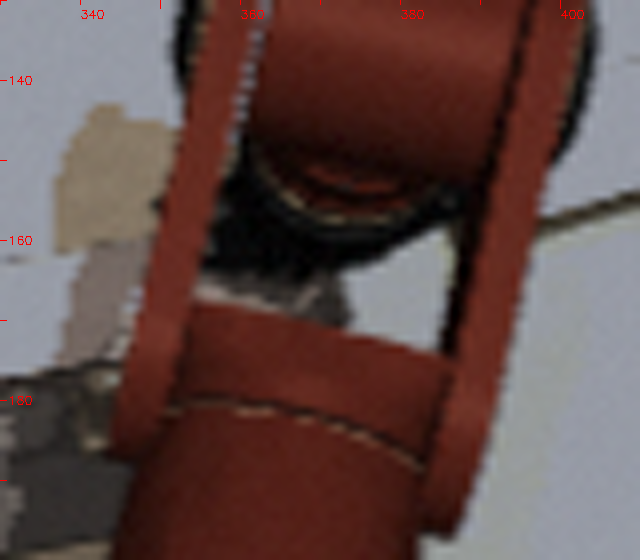

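Emit:
{"name": "step_arm", "arguments": {"increments": ".035 0 0 0 0 0;0 0 0 0 0 0;0 0 0 0 0 0"}}

```text
t: 19.5
tool_pos: [0.6316, -0.0917, 0.2493]
tool_rot: [-2.401, 2.024, -0.0]
contact_force: [0.3, 1.0, 0.4]
opening: 0.0148
```

```bash
python3 force.py; python3 -c "
from path import *
s=ctrl.get_image('side')
o=ctrl.get_obs();print(o['tool_pos'],rigR().T@(o['tool_pos']-[p[0],p[1],0]))
for z in (.222,.227,.232):print(proj(s,[rig2w([x,-.217,z]) for x in(-.026,.026)]).round(1).tolist())"
```

```text
F mean [-0.31  1.83  0.05] sem [0.21 0.2  0.15]
[ 0.6317462  -0.09217775  0.24947528] [-0.00036819 -0.19884715  0.24947528]
[[366.7, 219.1], [386.4, 215.4]]
[[366.8, 217.3], [386.5, 213.6]]
[[366.9, 215.5], [386.6, 211.9]]
```

Emit:
{"name": "step_arm", "arguments": {"increments": "0 0 0 0 0 0;0 0 0 0 0 0;0 0 0 0 0 0;0 0 0 0 0 0;0 0 0 0 0 0;0 0 0 0 0 0", "fingers": -0.1}}

```text
t: 20.55
tool_pos: [0.6318, -0.0924, 0.2495]
tool_rot: [-2.401, 2.025, -0.002]
contact_force: [0.2, -0.2, 0.4]
opening: 0.0386
```

```bash
python3 look.py s22.png
```

```text
t 20.55 pos [ 0.6318 -0.0924  0.2495] q [-0.26  0.07  1.56  0.    1.51  1.14] F [ 0.2 -0.2  0.4] op 0.0386
turn units [-0.02 -0.01  0.01] norm 0.02
shift world [ 0.0005 -0.0008  0.0705] units in current axes [ 0.04 -0.02 -2.82] in target axes [ 0.04 -0.02 -2.82]
0.0187 [[373.61630644 210.52259665]]
0.0247 [[373.49255741 212.62229722]]
0.0317 [[373.34892606 215.05934928]]
0.0587 [[372.8022926  224.33430345]]
```

View pics/s22.png

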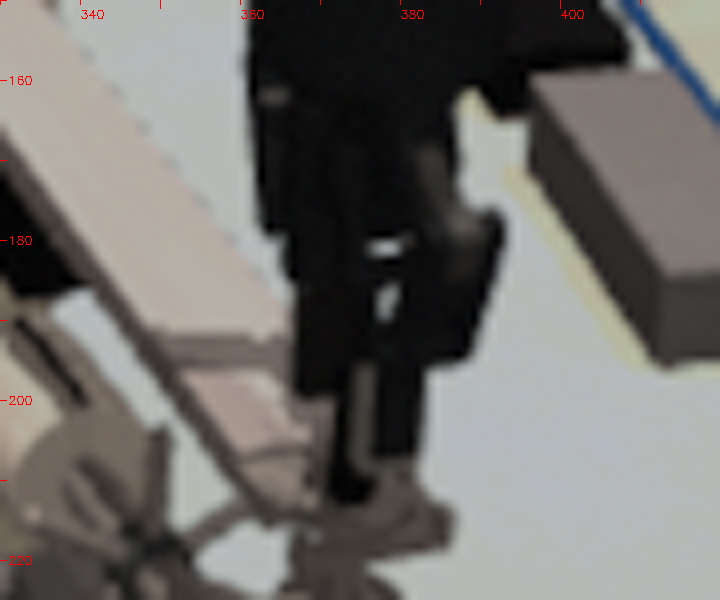

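Emit:
{"name": "step_arm", "arguments": {"increments": "0 0 -.1 0 0 0;0 0 -.2 0 0 0;0 0 -.2 0 0 0;0 0 -.3 0 0 0;0 0 -.5 0 0 0;0 0 -.7 0 0 0;0 0 -1 0 0 0;0 0 -1 0 0 0;0 0 -.5 0 0 0;0 .5 0 0 0 0;0 1 0 0 0 0;0 1 0 0 0 0"}}

```text
t: 21.6
tool_pos: [0.5696, -0.1029, 0.3625]
tool_rot: [-2.401, 2.024, -0.003]
contact_force: [0.6, -0.4, 0.3]
opening: 0.0384
```

Emit:
{"name": "step_arm", "arguments": {"increments": "0 1 0 0 0 0;0 1 0 0 0 0;0 .5 0 0 0 0;0 0 0 0 0 0;0 0 0 0 0 0"}}

```text
t: 22.02
tool_pos: [0.5084, -0.1135, 0.3626]
tool_rot: [-2.4, 2.025, -0.005]
contact_force: [-0.2, -0.1, -0.1]
opening: 0.0387
```

```bash
python3 ang.py s23.png >/dev/null; python3 -c "
from path import *
to()
s=ctrl.get_image('side');t=ctrl.get_image('top');crop(s,295,130,130,150,4,'s24.png');crop(t,240,130,160,90,5,'t24.png');cv2.imwrite('pics/s25.png',s['pixels'][:,:,::-1])"
```

```text
t 22.07 pos [ 0.5087 -0.1134  0.3623] q [-0.36 -0.24  1.67  0.    1.71  1.04] F [-0.3  0.3 -1. ] op 0.0382
turn units [0. 0. 0.] norm 0.0
```

View pics/s23.png

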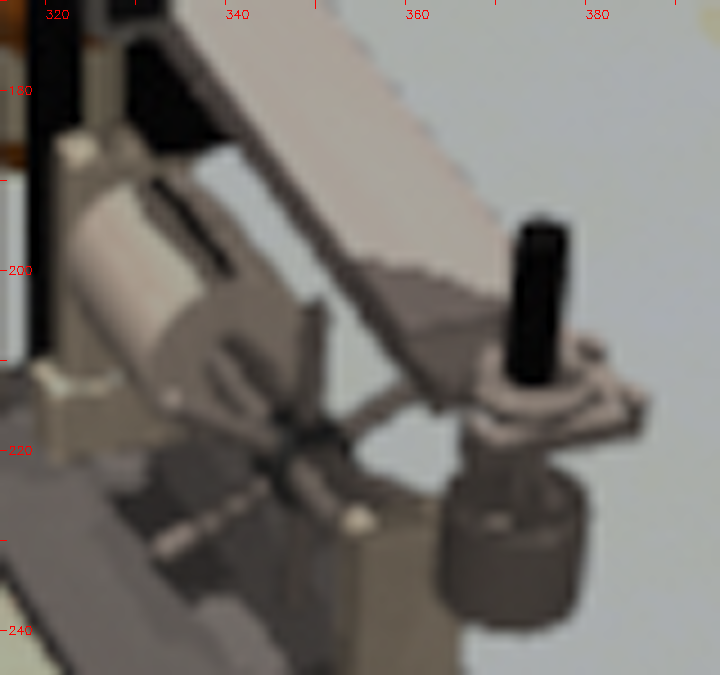

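View pics/s24.png

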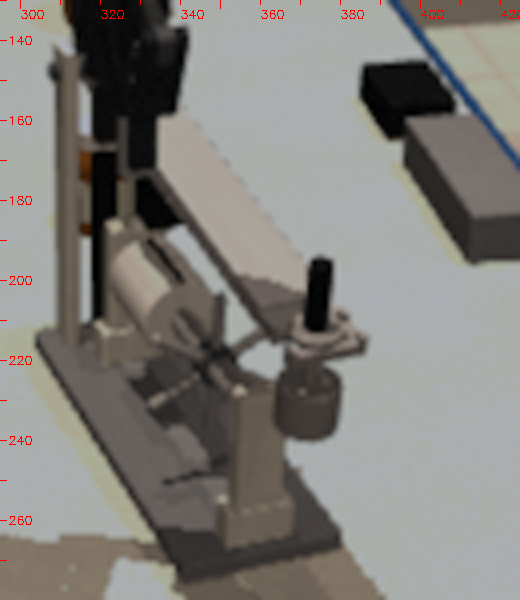

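View pics/t24.png

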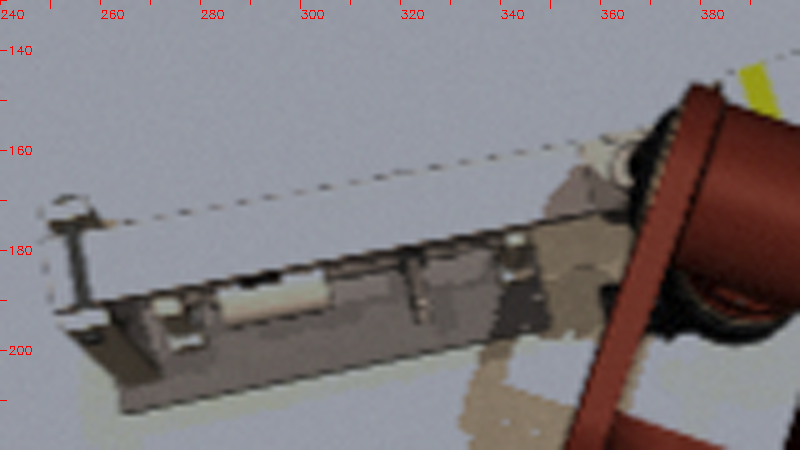

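View pics/s25.png

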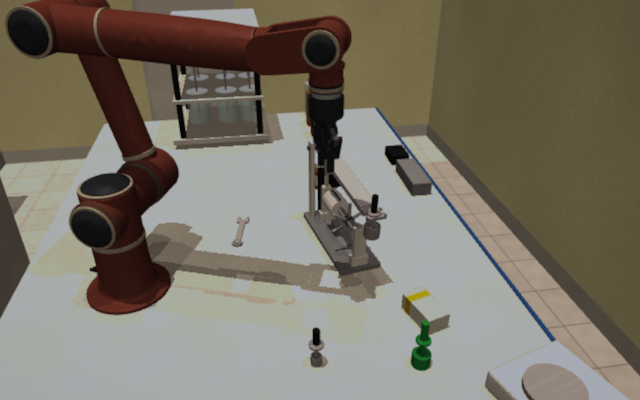

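The weight hangs with its flange between the lips (around 374,213), the line is up (332–340,190–200), and the bystanders look unmoved. One stillness check, then I hand in.

```bash
python3 - <<'E'
from h import *
a=ctrl.get_image("side")
for _ in range(15): b=ctrl.get_image("side")
d=np.abs(a["pixels"][190:245,325:395].astype(int)-b["pixels"][190:245,325:395]).mean();print("mean diff",d,ctrl.get_obs()["t"])
print(ctrl.finish_job())
E
```

```text
mean diff 0.4445021645021645 22.9667
the job is handed in; nothing more can be done
None
```

I turned the roller until its black line faces up, hung the large weight in the fork with the sprung arm down, and handed the job in at about 23 s. `finish_job` reports no verdict, so this rests on my own checks.

- **Roller:** I pushed one spoke down with the shut fingers leaning 50°, slightly more than the suggested 30–45°. I stopped once part-way to measure, then backed off. The spokes and the line in the side picture put it about 1–2° from straight up, and it looked the same after the weight was hung.
- **Weight:** I took the wide steel one in the middle and left the green look-alike and the small one alone. I held it by the handle, passed it over the front lips and lowered it slowly. The upward force on the tool fell to about 0 N at roughly 54 mm sink (0.15 rad). I held it there for over a second, then released it, and the arm hardly moved.
- **One reading that did not settle:** while I held the weight down, the sideways force on the tool stayed around 2 N and changed sign with shifts of about 1 mm. I took it as friction of the flange on the prongs. It was gone after release.
- **Last checks:** the flange sits between the lips with the weight nearly upright, and the gripper is well clear of everything. The small weight, carton and spanner look unmoved in the side picture. I did not check the jar separately. Two side pictures about 0.75 s apart show no motion beyond noise.

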